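# Hang the machine's guard door on its lift-off hinges

### The job

Lift the yellow-framed guard door out of its wooden rest and hang it on the bench machine: with the door standing wide open, square to the machine's front, gently lower both hinge knuckles over the two upright hinge pins at once until they sit fully home. Then swing the door gently shut against the rubber bumpers and let go. Feel your way onto the pins without forcing or dropping the door, and leave the mug, marker and orange clamp alone.

Things in the scene. Friction and masses are not known exactly. Their poses are not given: they have to be found in the camera images.
- machine: Grey box-shaped bench machine, fixed to the worktop, open in front: x 0 to 150, y -90 to +110, 165 mm high. Origin on the worktop at the front face; x points into the machine (front looks to -x), y to its left seen from the front, z up. At the front left a steel hinge plate carries two brass pins. It may stand left or right of the rest.
- hinge_nominal (a point): Nominal axis of both pins at the lower shoulder, in the machine at (-30, 85, 45) mm, axes as the machine's. The hinge plate is bolted tight through slotted holes up to 4.5 mm off this in the machine's x and up to 4.5 mm in its y (both pins alike, axis vertical); the offset is not reported and must be felt or seen. It does not move in use.
- pin_top_nominal (a point): Nominal centre of the upper pin's top, 90 mm above hinge_nominal (off by the same offset). The two pins stand one above the other, pointing up: 7.5 mm diameter, 20 mm long, flat tops, on 18 mm shoulder discs at heights 45 and 115 mm; tops at 65 and 135 mm above the worktop. The arms that carry the discs are 8 mm thick.
- bumpers (a point): Midway between the faces of two rubber bumpers for the door's free side, in the machine at (-24, -62, 92) mm; they stand 75 mm apart, one above the other, on the stop jamb at the front right.
- door_rest: Plywood rest, fixed: base 130 x 90 mm, 12 mm thick (the slot's floor), with two wooden rails 116 mm long along its x, to 42 mm high, forming a slot 11 mm wide. Origin at the centre of its underside, x along the slot. The door stands in it at first, knuckles towards the rest's +x.
- door_grip (a point): Centre of the black lifting grip on top of the loose guard door: 32 mm along the door's x, 18 mm across (y), 46 mm tall, standing on a 44 x 20 x 4 mm foot on the panel's top edge (25 mm below this point). Axes are the door's: x towards the knuckles, z up. The door weighs about 0.3 kg.
- door_panel (a point): Centre of the door's panel (yellow frame, clear middle): 136 mm along x, 8 mm thick (y), 125 mm high; 87.5 mm below door_grip. Wide open, the door's x is the machine's x (free edge towards the robot); shut, it points along the machine's +y and the panel lies on the bumpers. Once hung the door turns easily and stays where it is left.
- door_knuckle (a point): Lower end of the lower hinge knuckle, on its axis: 90 mm along the door's x from the panel's middle, 137 mm below door_grip. The knuckles are two steel tubes, 22 mm long, outside 24, bore 10.4 mm, open right through, on one axis; the upper one begins 70 mm higher. Fully home, this point is at hinge_nominal's height.
- mug_side: White mug, 92 mm wide and 95 mm high, standing at the left side; origin at its foot. Bystander.
- marker_side: White marker with a red cap, 128 mm long, lying at the right; origin at its underside. Bystander.
- spring_clamp_side: Orange spring clamp, 131 mm long, lying at the right; origin at its underside. Bystander.
Mind the look-alikes: they are no part of the job. What is shaped like the part that bears door_grip but blue is not meant.

How it is judged:
By the outcome, as a careful person would: the job done as asked, in the order asked, and still so for the second after the job is handed in, with the robot touching nothing.
It also fails if it takes over 72 s, if anything falls off the work surface, if the arm or the gripper's body presses on something with over 40 N, if the wrist force passes 120 N, or if a joint passes its speed limit or range.

### The arm

A 6-joint arm with a two-finger parallel gripper is mounted at the origin on a cart in front of the work surface, level with it; the furniture and walls round the work are solid. World frame = base frame: x ahead of the robot, y to its left, z up, the work surface at z = 0. Lengths are in m, angles in rad, forces in N, time in s.
With the tool pointing down it reaches from about 0.375 to 0.975 m from the base axis. Payload 3.8 kg.
Tool frame: the origin (TCP) lies on the centre line of the jaws, within the pads' length; the fingertips stand 14 mm ahead of it and the grasp point (between the pads) lies 5 mm behind it; z points along the fingers, y is the line along which they close (so a half turn about z gives the same grasp; the last joint's range is limited). The gripper opens to 85 mm and grips with 20 to 120 N. Pads are 22 mm wide; open, the fingers measure 114 mm over their backs; the gripper's body (76 mm by 85 mm) begins 54 mm behind the grasp point. The pads swing forward as they close: fully open they stand 13 mm farther back than shut.
Start: joints at [1.191, 0.264, 1.604, -0, 1.274, -0.037], TCP at [0.227, 0.636, 0.245] pointing down, gripper open.
Joint ranges: [-2.63, 2.63], [-0.94, 2.18], [0.31, 2.57], [-1.31, 4.45], [0, 2.66], [-2.55, 2.55]. Speed limits (rad/s): [2.57, 2.57, 3.14, 3.14, 3.14, 3.14].

### API

Orientations are given as a rotation vector (axis times angle).
In Python, from workcell import bot, eyes, spot_in gives the robot as it stands.
- The arm moves only by the tool carry_out, never from a script. Its argument "series" is text: rows parted by semicolons, each of 4 numbers parted by spaces: the shift along the world's x, y, z in m, then the turn about the world's z in degrees. In form: tx ty tz roll; .... A call has 1 to 20 rows; each row shifts and turns the commanded pose from where the row before left it; what a row does not reach is not made up. A row lasts 1/8 s, in which the tool goes at most 62.5 mm and 10.7 degrees, less where a joint would pass 70% of its speed; a pose out of reach is approached as far as the arm can. A call is refused whole if a number of a shift passes 0.0625 or a number of a turn 10.7, either way. A call with a gripper value outside its range is refused whole. "jaw" is the gripper command: -1 is shut, 1 is fully open, values between are in proportion, set as the call begins (left out, the last holds). The fingers move at their own pace and stop on an object; "grip_force" is the grip in N (left out, the last holds). Time passes only in rows, so rows that do not move let the fingers close. It gives the time, the measured TCP pose, the force, the opening and the grip force at its end, in the units of the state.
- bot.read_state(): the state, without advancing time (a new reading comes with each control period).
- eyes.read_camera(name): name is "side" or "top" or "wrist"; returns (picture, depth): 420x560x3 uint8, blue, green, red; 420x560 float32, m along the optical axis (not along the pixel's ray), 0 where there is no reading.
- eyes.get_calibration(name): a dict with "K" (3x3 intrinsics, pixels), "distortion" ([k1, k2, p1, p2, k3] as OpenCV has them; the pictures are not rectified), "position" and "rotation" of the camera in the world; the wrist camera has in their place "T_tool_cam" (4x4, takes a point from camera to tool coordinates, whose origin is the TCP and whose axes are the flange's). Camera axes: x right, y down, z forward; pixel columns grow to the right and rows downward; lengths in m; the calibration is good to about 2 mm. A picture is of the moment at which its call begins: read the wrist's pose just before it. get_calibration takes no time and is no camera call.
- bot.finish_job(): hands the job in; it is judged then, once.
Trained networks look in the newest picture that a camera, given by its name, has taken for a name from the list of things; names that differ only in an ending like _2 or _b are one class to them, and where a whole thing is asked for, a point or a joint stands for the part that bears it (a point fixed in the world has none). Each returns a list of dicts, best first, with "score" (0 to 1); they miss things now and then, are a little off and sometimes report something else, mostly with a low value. They report only what shows in the picture. A call takes as long as a camera call. They do not tell look-alikes from the thing itself.
- spot_in(camera, target): "rect" ([centre column, centre row, width, height] in pixels, round what is visible of it).
The state is a dict: "time": time; "q": joint angles; "joint_vel": joint speeds; "joint_torque": joint torques, N m; "tool_pos": TCP position; "tcp_rot": TCP orientation; "wrist_force": force on the tool from outside, world axes, zero at the start; "torque": the same for the moment, N m; "width": opening from 0.0 (shut) to 1.0 (fully open); "grip_force": force on a finger pad.
Only numpy, scipy, OpenCV 4.12 (cv2) and the standard library are available. Lean on these libraries where they do the work, as an engineer would, in place of code of your own. Each camera call takes 0.05 s, during which the arm holds its last target. There are 200 camera calls.

## Working session

There is one attempt and no reset: what is moved stays moved. The work goes in short steps, Python scripts to look and compute and a tool call to move; the robot and the scene stay as the last step left them, time stands still between calls to the robot, and variables do not carry over. Pictures are saved under pics/ and viewed, at most 10 in all, crops included, and the job is handed in when it is done.

Besides the shell and the picture viewer there is one more tool, called after "Emit:" as name(argument=value, ...) on one line, values as JSON. carry_out: Moves the arm, as the interface text tells. Its arguments: {"type":"object","properties":{"series":{"type":"string"},"jaw":{"type":"number"},"grip_force":{"type":"number"}},"required":["series"]}

```bash
mkdir -p pics; cat > h.py <<'E'
import numpy as np, cv2
from workcell import bot, eyes, spot_in
from scipy.spatial.transform import Rotation as R
def pose(name,st=None):
    c=eyes.get_calibration(name)
    if name=='wrist':
        T=np.eye(4);T[:3,:3]=R.from_rotvec(st['tcp_rot']).as_matrix();T[:3,3]=st['tool_pos']
        T=T@np.array(c['T_tool_cam'])
    else:
        T=np.eye(4);r=np.array(c['rotation']);T[:3,:3]=r if r.shape==(3,3) else R.from_rotvec(r).as_matrix();T[:3,3]=c['position']
    return c,T
def shot(name,fn=None):
    st=bot.read_state();im,d=eyes.read_camera(name)
    if fn: cv2.imwrite('pics/'+fn,im); np.savez('pics/'+fn[:-4]+'.npz',d=d,T=pose(name,st)[1])
    return im,d,st
def cloud(name,d,T):
    c=eyes.get_calibration(name);v,u=np.mgrid[:420,:560]
    p=cv2.undistortPoints(np.stack([u,v],-1).reshape(-1,1,2).astype(np.float64),np.array(c['K']),np.array(c['distortion'])).reshape(420,560,2)
    P=np.dstack([p[...,0]*d,p[...,1]*d,d])
    W=P@T[:3,:3].T+T[:3,3]; W[d<=0]=np.nan
    return W
E
python3 - <<'E'
from h import *
for n in ['top','side']:
    im,d,st=shot(n,n+'0.png'); c,T=pose(n); W=cloud(n,d,T); print(n,T[:3,3].round(3),T[:3,2].round(2))
    np.save('pics/%s0W.npy'%n,W)
    for t in ['machine','door_rest','door_grip','door_panel','mug_side','marker_side','spring_clamp_side']:
        for r in spot_in(n,t)[:3]:
            u,v=map(int,r['rect'][:2]); print(t,round(r['score'],2),np.round(r['rect']),W[min(v,419),min(u,559)].round(3))
print(bot.read_state()['time'])
a=np.hstack([cv2.imread('pics/top0.png'),cv2.imread('pics/side0.png')]);
E
```

```text
top [ 4.260e-01 -1.000e-03  1.745e+00] [ 0.11  0.02 -0.99]
machine 0.88 [340. 180.  69.  63.] [ 0.711 -0.196  0.166]
machine 0.61 [388. 223.  32.  22.] [ 0.575 -0.399  0.007]
door_rest 0.6 [237. 203.  29.  37.] [0.639 0.177 0.037]
door_grip 0.75 [188. 181.  45.  24.] [0.717 0.357 0.064]
door_grip 0.52 [238. 196.  20.  50.] [0.666 0.17  0.038]
door_grip 0.47 [339. 180.  64.  62.] [ 0.708 -0.192  0.165]
door_panel 0.83 [237. 194.  18.  49.] [0.659 0.165 0.162]
door_panel 0.59 [184. 182.  42.  25.] [0.714 0.368 0.083]
mug_side 0.7 [338. 181.  68.  60.] [ 0.708 -0.192  0.165]
mug_side 0.67 [167. 235.  26.  34.] [0.519 0.441 0.034]
marker_side 0.62 [390. 262.  32.  22.] [ 0.423 -0.404  0.011]
spring_clamp_side 0.75 [387. 224.  27.  24.] [ 0.566 -0.392  0.017]
side [ 0.495 -0.961  0.531] [ 0.1   0.92 -0.38]
machine 0.97 [345. 264.  94. 106.] [ 0.696 -0.299  0.136]
door_rest 0.98 [286. 224.  44.  17.] [0.64  0.156 0.023]
door_grip 0.98 [292. 198.  57.  51.] [0.663 0.174 0.105]
door_grip 0.95 [300. 185.  32.  49.] [0.719 0.352 0.085]
door_grip 0.16 [343. 266.  96. 109.] [ 0.695 -0.299  0.129]
door_panel 0.82 [299. 185.  32.  56.] [0.719 0.353 0.081]
door_panel 0.67 [291. 198.  58.  46.] [0.663 0.174 0.105]
mug_side 0.85 [238. 191.  33.  32.] [0.499 0.39  0.064]
marker_side 0.86 [212. 367.  53.  54.] [ 0.43  -0.407  0.016]
spring_clamp_side 0.72 [288. 361.  58.  61.] [ 0.564 -0.418  0.02 ]
spring_clamp_side 0.68 [341. 267.  95. 107.] [nan nan nan]
0.8
```

View pics/top0.png

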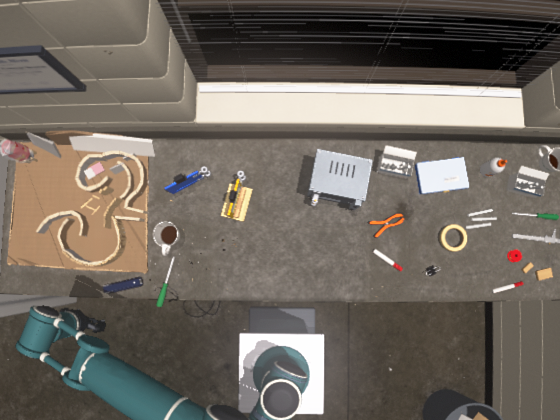

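View pics/side0.png

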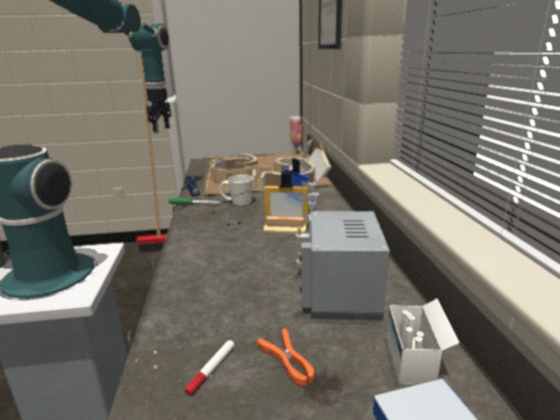

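The top view shows the yellow door standing in its rest at pixel (238,195), a blue look-alike at (187,181) and the machine at (340,178). The yellow-framed door fits the description. I'll measure both coarsely and confirm the door in an enlarged crop.

```bash
python3 - <<'E'
from h import *
W=np.load('pics/top0W.npy'); im=cv2.imread('pics/top0.png')
x,y,z=W[...,0],W[...,1],W[...,2]
hsv=cv2.cvtColor(im,cv2.COLOR_BGR2HSV)
m=(z>.155)&(z<.175)&(abs(y+.2)<.2)&(abs(x-.7)<.2)
r=cv2.minAreaRect((W[m][:,:2]*1000).astype(np.float32)); print('machine',r,cv2.boxPoints(r))
m=(abs(y-.17)<.06)&(abs(x-.65)<.13)&(z>.12)
P=W[m]; print(len(P)); 
g=P[P[:,2]>.17];print('grip',g.mean(0) if len(g) else 0,len(g))
r=cv2.minAreaRect((P[:,:2]*1000).astype(np.float32)); print('door',r,P[:,2].max())
c,s=P[:,:2].mean(0),np.linalg.svd(P[:,:2]-P[:,:2].mean(0))[2][0];print(c,s,np.degrees(np.arctan2(s[1],s[0])))
a=cv2.resize(im[130:270,150:410],None,fx=3,fy=3,interpolation=cv2.INTER_CUBIC);cv2.imwrite('pics/crop1.png',a)
s=bot.read_state();print(R.from_rotvec(s['tcp_rot']).as_matrix().round(3),s['tool_pos'],s['time'],s['wrist_force'])
print(eyes.get_calibration('wrist')['T_tool_cam'],eyes.get_calibration('wrist')['K'])
E
```

```text
machine ((719.135009765625, -199.94676208496094), (202.00758361816406, 171.5066680908203), 78.87327575683594) [[ 615.5019  -282.50333]
 [ 783.7847  -315.60062]
 [ 822.7681  -117.3902 ]
 [ 654.4853   -84.29291]]
159
grip [0.6498904  0.17597239 0.18344676] 53
door ((664.7952880859375, 172.83612060546875), (18.925655364990234, 165.41941833496094), 76.04862213134766) 0.19333006718016055
[0.65065216 0.17496551] [-0.969404    0.24547072] 165.79034625913286
[[-0.942  0.336  0.   ]
 [ 0.336  0.942  0.   ]
 [-0.     0.    -1.   ]] [0.22690296 0.63574136 0.24535495] 0.8 [-0.07664598  0.11413879 -0.04946777]
[[ 9.73494546e-04 -9.65332735e-01 -2.61020619e-01  6.52417389e-02]
 [ 9.99999332e-01  1.10246360e-03 -3.47674853e-04  9.70858882e-04]
 [ 6.23387648e-04 -2.61020106e-01  9.65333163e-01 -1.28314298e-01]
 [ 0.00000000e+00  0.00000000e+00  0.00000000e+00  1.00000000e+00]] [[310.77547082   0.         277.62322534]
 [  0.         310.77547082 210.24055356]
 [  0.           0.           1.        ]]
```

View pics/crop1.png

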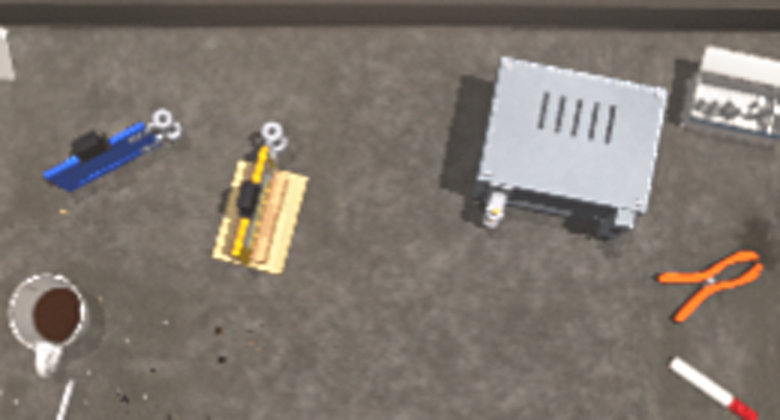

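The crop confirms it: the yellow door is in the wooden rest (crop 255,200), with its knuckles at (272,135). The blue one (100,155) is the decoy. The hinge pins are at about (495,205). Next I'll look at the hinge up close with the wrist camera.

Emit:
carry_out(series="0.0266 -0.0442 0.001 0.5;0.0266 -0.0442 0.001 0.5;0.0266 -0.0442 0.001 0.5;0.0266 -0.0442 0.001 0.5;0.0266 -0.0442 0.001 0.5;0.0266 -0.0442 0.001 0.5;0.0266 -0.0442 0.001 0.5;0.0266 -0.0442 0.001 0.5;0.0266 -0.0442 0.001 0.5;0.0266 -0.0442 0.001 0.5;0.0266 -0.0442 0.001 0.5;0.0266 -0.0442 0.001 0.5;0.0266 -0.0442 0.001 0.5;0.0266 -0.0442 0.001 0.5;0.0266 -0.0442 0.001 0.5;0.0266 -0.0442 0.001 0.5;0.0266 -0.0442 0.001 0.5;0 0 0 0;0 0 0 0")

```text
time: 3.18
tool_pos: [0.6788, -0.1156, 0.2619]
tcp_rot: [-0.306, -3.126, -0.001]
wrist_force: [-0.4, 1.1, -0.6]
width: 0.995
grip_force: 0.0
```

```bash
python3 - <<'E'
from h import *
im,d,st=shot('wrist','w1.png'); c,T=pose('wrist',st); W=cloud('wrist',d,T); np.save('pics/w1W.npy',W)
print(st['tool_pos'],st['time'],T[:3,3])
x,y,z=W[...,0],W[...,1],W[...,2]
m=(z>.155)&(z<.175); P=W[m]; r=cv2.minAreaRect((P[:,:2]*1000).astype(np.float32)); print(r,np.median(P[:,2]))
for v in range(0,420,60): print([tuple(W[v,u].round(3)) for u in range(40,560,120)])
E
```

```text
[ 0.67876533 -0.11558502  0.26188206] 3.175 [ 0.61517667 -0.10221658  0.39026411]
((717.466064453125, -201.18194580078125), (211.6973876953125, 151.251953125), 72.64472961425781) 0.1647278710036015
[(np.float64(0.409), np.float64(-0.35), np.float64(-0.0)), (np.float64(0.448), np.float64(-0.206), np.float64(0.002)), (np.float64(0.476), np.float64(-0.072), np.float64(-0.001)), (np.float64(0.5), np.float64(0.064), np.float64(-0.001)), (np.float64(0.519), np.float64(0.213), np.float64(-0.003))]
[(np.float64(0.475), np.float64(-0.371), np.float64(-0.0)), (np.float64(0.511), np.float64(-0.224), np.float64(-0.001)), (np.float64(0.54), np.float64(-0.085), np.float64(0.0)), (np.float64(0.566), np.float64(0.055), np.float64(-0.001)), (np.float64(0.591), np.float64(0.173), np.float64(0.042))]
[(np.float64(0.547), np.float64(-0.382), np.float64(0.018)), (np.float64(0.578), np.float64(-0.242), np.float64(0.0)), (np.float64(0.608), np.float64(-0.098), np.float64(-0.0)), (np.float64(0.635), np.float64(0.047), np.float64(-0.001)), (np.float64(0.657), np.float64(0.174), np.float64(0.037))]
[(np.float
[... 477 characters left out ...]
792), np.float64(0.032), np.float64(-0.002)), (np.float64(0.827), np.float64(0.203), np.float64(-0.0))]
[(np.float64(0.757), np.float64(-0.431), np.float64(0.066)), (np.float64(0.666), np.float64(-0.156), np.float64(0.292)), (np.float64(0.75), np.float64(-0.127), np.float64(0.164)), (np.float64(0.68), np.float64(-0.072), np.float64(0.296)), (np.float64(0.901), np.float64(0.183), np.float64(0.03))]
[(np.float64(0.658), np.float64(-0.171), np.float64(0.33)), (np.float64(0.658), np.float64(-0.137), np.float64(0.335)), (np.float64(0.669), np.float64(-0.112), np.float64(0.328)), (np.float64(0.668), np.float64(-0.085), np.float64(0.335)), (np.float64(0.679), np.float64(-0.054), np.float64(0.331))]
```

View pics/w1.png

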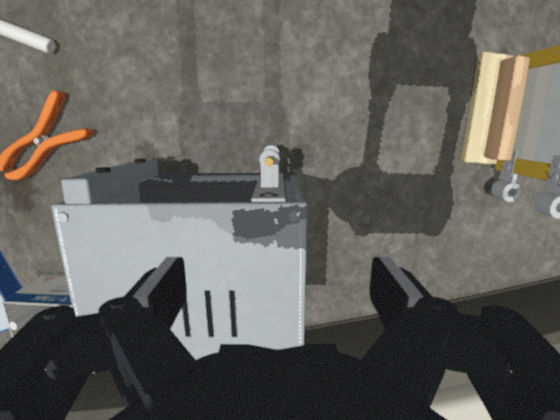

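The wrist view shows the machine's front edge at row ~204 and the hinge arm with the brass pin near (269,159). I'll measure these precisely.

```bash
python3 - <<'E'
from h import *
im=cv2.imread('pics/w1.png'); W=np.load('pics/w1W.npy'); z=W[...,2]
top=(abs(z-.165)<.006)
# front edge: first top row in each col ; left edge: last top col in each row
F=np.array([W[np.argmax(top[:,u]),u,:2] for u in range(80,235)]); L=[]
for v in range(225,300):
    u=np.where(top[v,250:340])[0]
    if len(u): L.append(W[v,250+u.max(),:2])
L=np.array(L)
def fit(P):
    l=cv2.fitLine(P.astype(np.float32),cv2.DIST_HUBER,0,.001,.001).ravel(); return l
f,l=fit(F),fit(L); print(f,np.degrees(np.arctan2(f[1],f[0])),l,np.degrees(np.arctan2(l[1],l[0])))
A=np.array([[f[0],-l[0]],[f[1],-l[1]]]);t=np.linalg.solve(A,l[2:]-f[2:]);cor=f[2:]+t[0]*f[:2];print('front-left corner',cor)
c=im[135:205,240:310]; cv2.imwrite('pics/crop2.png',cv2.resize(c,None,fx=8,fy=8,interpolation=cv2.INTER_CUBIC))
hsv=cv2.cvtColor(im,cv2.COLOR_BGR2HSV)
for v in range(142,184,3): print(v,' '.join('%4d'%(1000*z[v,u]) if z[v,u]==z[v,u] else ' nan' for u in range(252,290,2)))
np.savez('pics/m.npz',cor=cor,f=f)
E
```

```text
[ 0.18956581  0.981868    0.6529253  -0.19883472] 79.07255 [ 0.98160404 -0.19092798  0.73457617 -0.10361239] -11.006945
front-left corner [ 0.67359936 -0.09175203]
142    0    0   -1    0   -1    0    0    0    0    0   -1    0    0    0   -1    0    0    0   -1
145    0   -1    0    0    0    0    0    0    1   43   42    0   -1    0    0    0    0    0    0
148    0   -1    0   -2   -1    0    0   44   44   45   44   43   44    0   -1    0    0    0    0
151   -1    0    0    0    0    0  113  116  115  114  113  114   45   43    0    0    0    0    0
154    0    0    0    0   -1  114  114  113  114  114  114  115  116   44    0    0    0    1    0
157    0   -1    0   -1  114  115  115  120  130  127  115  115  114  114    0    0    0    0    0
160    0    0    0    0  115  116  116  135  134  133  135  115  114  113    0    0    0    0    0
163    1    0    0    0  113  115  134  134  135  135  134  113  113  113    0   -2    0   -1    0
166    0    0   -1   -1    0  114  114  114  133  134  114  114  114  112    0    0    0    0   -1
169    1    0   -1    0    0  115  114  114  114  114  114  114  114  112    0    0    0    0    0
172    0    0   -1    1    0  113  114  114  114  114  115  115  115  113    0   -1   -1    0    0
175   18   18   19   16   41  115  113  114  113  115  113  115  115  114   43   42   18   18   18
178   20   19   20   19   63  114  115  115  115  115  114  114  113  114   63   63   19   19   18
181   20   20   20   82   81  115  114  115  114  115  114  114  114  114   83   83   25   26   24
```

View pics/crop2.png

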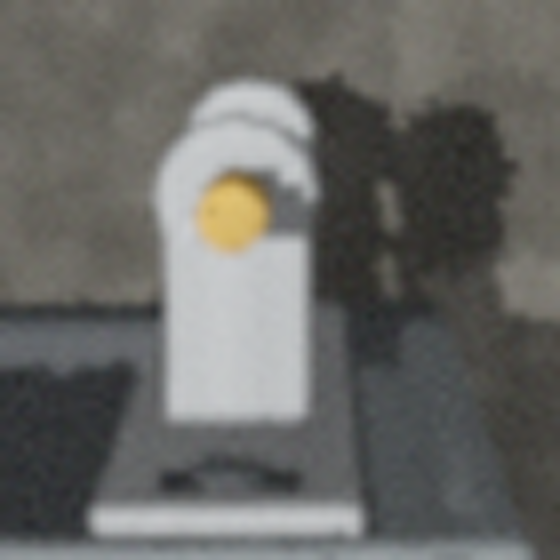

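Emit:
carry_out(series="-0.0016 0.0162 0 -10.2;-0.0016 0.0162 0 -10.2;-0.0016 0.0162 0 -10.2;-0.0016 0.0162 0 -10.2;-0.0016 0.0162 0 -10.2;-0.0016 0.0162 0 -10.2;-0.0016 0.0162 0 -10.2;-0.0016 0.0162 0 -10.2;-0.0016 0.0162 0 -10.2;-0.0016 0.0162 0 -10.2;-0.0016 0.0162 0 -10.2;-0.0016 0.0162 0 -10.2;-0.0016 0.0162 0 -10.2;-0.0016 0.0162 0 -10.2;-0.0016 0.0162 0 -10.2;-0.0016 0.0162 0 -10.2;-0.0016 0.0162 0 -10.2;-0.0016 0.0162 0 -10.2;0 0 0 0;0 0 0 0")

```text
time: 5.72
tool_pos: [0.6497, 0.1762, 0.2625]
tcp_rot: [3.116, -0.396, 0.0]
wrist_force: [-0.3, -1.0, 0.1]
width: 0.999
grip_force: 0.0
```

```bash
cat >> h.py <<'E'
def ray(name,T,u,v,z):
    c=eyes.get_calibration(name)
    p=cv2.undistortPoints(np.array([[[u,v]]],float),np.array(c['K']),np.array(c['distortion'])).ravel()
    r=T[:3,:3]@np.array([p[0],p[1],1]); return T[:3,3]+r*(z-T[2,3])/r[2]
E
python3 - <<'E'
from h import *
n=np.load('pics/w1.npz'); pt=ray('wrist',n['T'],268.7,161.4,.135); print('pin',pt)
m=np.load('pics/m.npz'); a=np.radians(-10.97); M=np.array([[np.cos(a),-np.sin(a)],[np.sin(a),np.cos(a)]])
print('pin in machine',M.T@(pt[:2]-m['cor'])*1000+[0,110])
im,d,st=shot('wrist','w2.png'); c,T=pose('wrist',st); W=cloud('wrist',d,T); np.save('pics/w2W.npy',W)
print(st['tool_pos'],st['tcp_rot'],st['time'],st['q'])
z=W[...,2]
for lo,hi in [(.175,.19),(.13,.145),(.03,.05),(.107,.125)]:
    P=W[(z>lo)&(z<hi)&(abs(W[...,1]-.17)<.08)]; 
    if len(P)<20: continue
    r=cv2.minAreaRect((P[:,:2]*1000).astype(np.float32)); print(lo,len(P),np.median(P,0).round(4),r)
E
```

```text
pin [ 0.64061684 -0.11467089  0.135     ]
pin in machine [-28.01848756  81.22352375]
[0.64966323 0.17623482 0.2624871 ] [ 3.11615998e+00 -3.96363172e-01  1.96355665e-04] 5.725 [ 2.28070160e-01  2.50963342e-01  1.58836846e+00 -3.62009111e-04
  1.30225679e+00  2.05199584e+00]
0.175 1117 [0.6525 0.1767 0.1844] ((651.2437744140625, 177.27061462402344), (17.636131286621094, 31.20565414428711), 75.68659973144531)
0.13 1100 [0.6732 0.1701 0.1368] ((650.8271484375, 177.04315185546875), (19.963336944580078, 134.2432403564453), 75.94945526123047)
0.03 2315 [0.6669 0.1706 0.0416] ((669.3681640625, 172.44796752929688), (47.08299255371094, 160.37071228027344), 75.86703491210938)
0.107 622 [0.7359 0.1569 0.1163] ((724.3157958984375, 161.1504669189453), (23.32720184326172, 52.95389175415039), 66.44673156738281)
```

View pics/w2.png

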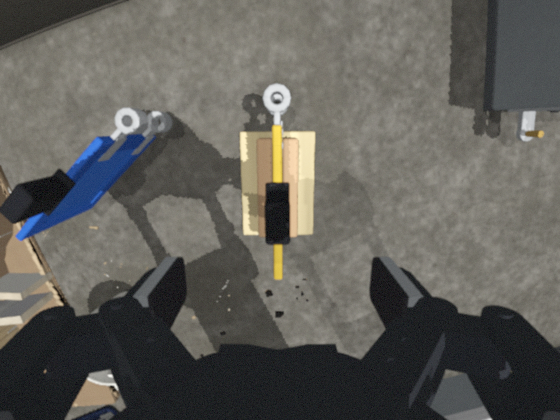

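The yellow door is centred, with the grip at (277,213), the knuckles at (277,98) and the blue decoy on the left. The measured pin is at about (-28.0, 81.2) in machine coordinates. I'll descend and grip.

Emit:
carry_out(series="0.0008 0.0005 -0.02 0.35;0.0007 0.0005 -0.025 0;0 0 -0.025 0;0 0 -0.0175 0;0 0 -0.01 0;0 0 0 0")

```text
time: 6.52
tool_pos: [0.6513, 0.1767, 0.1637]
tcp_rot: [3.116, -0.393, -0.003]
wrist_force: [0.2, -0.2, -0.2]
width: 1.0
grip_force: 0.0
```

Emit:
carry_out(series="0 0 0 0;0 0 0 0;0 0 0 0;0 0 0 0;0 0 0 0;0 0 0 0;0 0 0 0;0 0 0 0", jaw=-1, grip_force=50)

```text
time: 7.52
tool_pos: [0.6522, 0.177, 0.1655]
tcp_rot: [-3.117, 0.393, -0.002]
wrist_force: [0.6, -0.6, 5.6]
width: 0.206
grip_force: 50.1
```

Emit:
carry_out(series="0 0 0.003 0;0 0 0.004 0;0 0 0.005 0;0 0 0.008 0;0 0 0.01 0;0 0 0.01 0;0 0 0.01 0;0 0 0 0")

```text
time: 8.52
tool_pos: [0.6527, 0.1771, 0.2167]
tcp_rot: [-3.116, 0.393, -0.004]
wrist_force: [0.5, 0.1, -2.5]
width: 0.203
grip_force: 49.2
```

Emit:
carry_out(series="-0.004 -0.008 0 0.2;-0.008 -0.016 0 0.2;-0.0115 -0.0221 0 0.3;-0.0115 -0.0221 0 0.3;-0.0115 -0.0221 0 0.3;-0.0115 -0.0221 0 0.3;-0.0115 -0.0221 0 0.3;-0.0115 -0.0221 0 0.3;-0.0115 -0.0221 0 0.3;-0.0115 -0.0221 0 0.3;-0.0115 -0.0221 0 0.2;-0.0115 -0.0221 0 0.2;-0.008 -0.016 0 0;-0.004 -0.007 0 0;0 0 0 0;0 0 0 0")

```text
time: 10.52
tool_pos: [0.5131, -0.0907, 0.2148]
tcp_rot: [-3.126, 0.306, -0.001]
wrist_force: [-0.3, 0.6, -2.7]
width: 0.201
grip_force: 49.2
```

```bash
python3 - <<'E'
from h import *
im,d,st=shot('wrist','w3.png'); c,T=pose('wrist',st); W=cloud('wrist',d,T); np.save('pics/w3W.npy',W)
print(st['tool_pos'],st['tcp_rot'],st['time'],st['wrist_force'],st['torque'])
z=W[...,2]
print('yaw',np.degrees(2*np.arctan2(st['tcp_rot'][1],st['tcp_rot'][0])))
cv2.imwrite('pics/crop3.png',cv2.resize(im[40:250,170:420],None,fx=2.8,fy=2.8,interpolation=cv2.INTER_CUBIC))
E
```

```text
[ 0.51306917 -0.09067133  0.21484318] [-3.12626350e+00  3.05851153e-01 -5.35465402e-04] 10.525 [-0.27476573  0.59469212 -2.7370382 ] [0.01669468 0.07023644 0.01019348]
yaw 348.8247485889636
```

View pics/crop3.png

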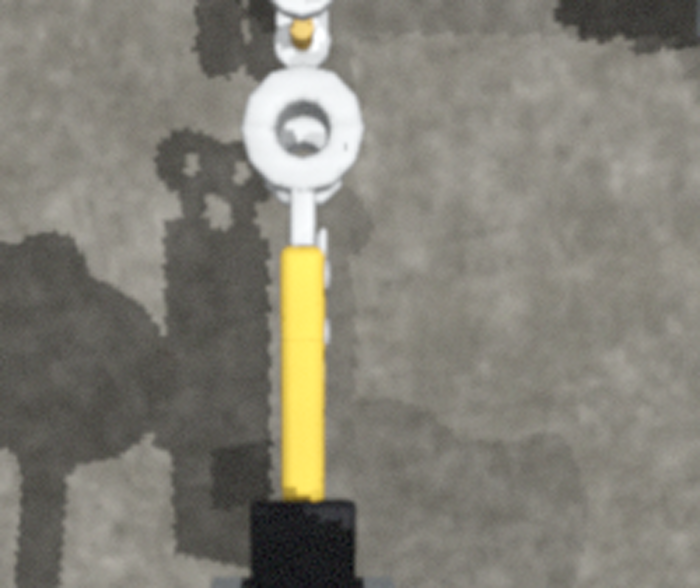

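```bash
python3 - <<'E'
from h import *
im=cv2.imread('pics/w3.png'); W=np.load('pics/w3W.npy'); T=np.load('pics/w3.npz')['T']; z=W[...,2]
hsv=cv2.cvtColor(im,cv2.COLOR_BGR2HSV)
b=cv2.inRange(hsv,(12,90,90),(32,255,255)); b[120:]=0
n,l,s,c=cv2.connectedComponentsWithStats(b)
for i in range(1,n):
    if s[i][4]>15: print(s[i],c[i],np.nanmedian(z[l==i]), ray('wrist',T,*c[i],.135)[:2],ray('wrist',T,*c[i],.065)[:2])
k=(z>.150)&(z<.18)&(np.mgrid[:420,:560][0]<115)&(abs(np.mgrid[:420,:560][1]-278)<40)
P=W[k];zt=np.median(P[:,2]);print('knuckle z',zt,len(P))
cs,_=cv2.findContours((k*255).astype(np.uint8),cv2.RETR_CCOMP,cv2.CHAIN_APPROX_NONE)
for q in cs:
    if len(q)>15:
        (u,v),r=cv2.minEnclosingCircle(q); e=cv2.fitEllipse(q); print('ell',e, 'world',ray('wrist',T,*e[0],zt))
P=W[(z>.180)&(z<.195)&(np.mgrid[:420,:560][0]<240)&(abs(np.mgrid[:420,:560][1]-278)<12)]
l=cv2.fitLine(P[:,:2].astype(np.float32),cv2.DIST_HUBER,0,.001,.001).ravel();print('panel top',np.median(P[:,2]),np.degrees(np.arctan2(l[1],l[0])),len(P))
pp=np.polyfit((P[:,:2]-P[:,:2].mean(0))@[.981,-.191],P[:,2],1);print('pitch deg',np.degrees(pp[0]))
cv2.imwrite('pics/crop4.png',cv2.resize(im[0:130,210:350],None,fx=4.5,fy=4.5,interpolation=cv2.INTER_CUBIC))
E
```

```text
[272  17  11  19 163] [277.3190184   25.49693252] 0.13394275369707478 [ 0.63845954 -0.11441766] [ 0.65851889 -0.1183075 ]
[274  47   7  10  62] [277.27419355  51.29032258] 0.0642947747839055 [ 0.62377286 -0.11150015] [ 0.6388938  -0.11440897]
[  7  62  23  58 736] [18.27173913 91.125     ] 0.027618414042032413 [0.63831786 0.06273278] [0.65832958 0.11841002]
[494  64  66  32 605] [526.58842975  84.19173554] 0.017667442300899783 [ 0.57678792 -0.27117669] [ 0.5761101  -0.32777698]
[527  88  33  32 305] [543.43278689 104.23606557] 0.017759791662956548 [ 0.56186925 -0.28343696] [ 0.556175   -0.34415979]
knuckle z 0.1657758942240292 1422
ell ((277.55218505859375, 87.0186538696289), (41.818077087402344, 49.01393508911133), 178.6342315673828) world [ 0.59930398 -0.10686757  0.16577589]
ell ((277.5064392089844, 87.49923706054688), (17.024784088134766, 18.46067237854004), 94.2127456665039) world [ 0.59906521 -0.10679546  0.16577589]
panel top 0.18609466876938 -10.782114 1783
pitch deg -4.615298795235672
```

View pics/crop4.png

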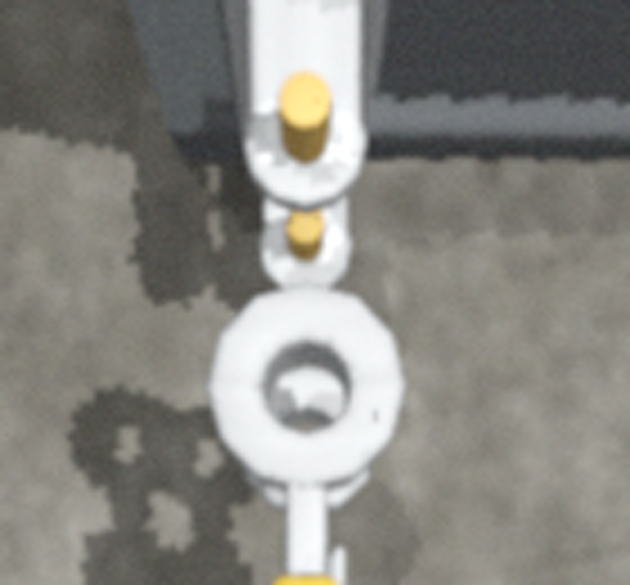

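```bash
python3 - <<'E'
from h import *
W=np.load('pics/w3W.npy'); T=np.load('pics/w3.npz')['T']
M=R.from_euler('z',-10.97,degrees=True).as_matrix()
p1=ray('wrist',T,277.6,20.7,.135);p2=ray('wrist',T,277.4,49.5,.065);k=ray('wrist',T,277.53,87.2,.166)
print(p1,p2,k);print('delta world',(p1-k)*1e3,(p2-k)*1e3,'machine',M.T@(p1-k)*1e3,M.T@(p2-k)*1e3)
Q=np.array([np.nanmedian(W[v-1:v+2,275:281].reshape(-1,3),0) for v in range(134,212,4)])
s=(Q[:,:2]-Q[0,:2])@[.981,-.191]; print('pitch',np.degrees(np.polyfit(s,Q[:,2],1)[0]),Q[[0,-1]])
l=np.polyfit(s,(Q[:,:2]-Q[0,:2])@[.191,.981],1);print('yaw off',np.degrees(l[0]))
# roll: knuckle top plane
v,u=np.mgrid[:420,:560];z=W[...,2];m=(abs(z-.166)<.008)&(v<112)&(abs(u-278)<25);P=W[m];A=np.c_[(P-P.mean(0))[:,:2]@np.array([[.981,-.191],[.191,.981]]).T,np.ones(len(P))]
print('plane x,y slope deg',np.degrees(np.linalg.lstsq(A,P[:,2],rcond=None)[0][:2]))
E
```

```text
[ 0.64113045 -0.11511784  0.135     ] [ 0.64024866 -0.11478169  0.065     ] [ 0.59918862 -0.10683272  0.166     ]
delta world [ 41.94182382  -8.2851273  -31.        ] [  41.06003901   -7.94897761 -101.        ] machine [ 42.75203726  -0.15241385 -31.        ] [ 4.18223977e+01  9.79413512e-03 -1.01000000e+02]
pitch 0.12034315242452837 [[ 0.57531586 -0.10212844  0.18619433]
 [ 0.53730986 -0.09465678  0.18628893]]
yaw off -0.15438801919790732
plane x,y slope deg [ 0.52533348 -0.48040153]
```

The view shows the knuckle at (277.5,87), the upper pin at (277.6,21) and the lower pin at (277.4,49.5). They are lined up, and the gap along the machine's x is about 42 mm. I'll close it horizontally.

Emit:
carry_out(series="0.004 -0.0008 0 0;0.007 -0.0014 0 0;0.0075 -0.0015 0 0;0.0075 -0.0015 0 0;0.007 -0.0013 0 0;0.005 -0.001 0 0;0.0035 -0.0006 0 0;0 0 0 0;0 0 0 0;0 0 0 0")

```text
time: 11.82
tool_pos: [0.5541, -0.0991, 0.2148]
tcp_rot: [-3.127, 0.306, 0.0]
wrist_force: [0.4, 0.4, -2.0]
width: 0.204
grip_force: 49.2
```

```bash
python3 - <<'E'
from h import *
im,d,st=shot('wrist','w4.png'); c,T=pose('wrist',st); W=cloud('wrist',d,T);np.save('pics/w4W.npy',W)
print(st['tool_pos'],st['wrist_force'],st['time'])
cv2.imwrite('pics/crop5.png',cv2.resize(im[50:120,240:315],None,fx=8,fy=8,interpolation=cv2.INTER_CUBIC))
E
```

```text
[ 0.55409011 -0.09913339  0.21480623] [ 0.35555769  0.3817504  -2.00195426] 11.825
```

View pics/crop5.png

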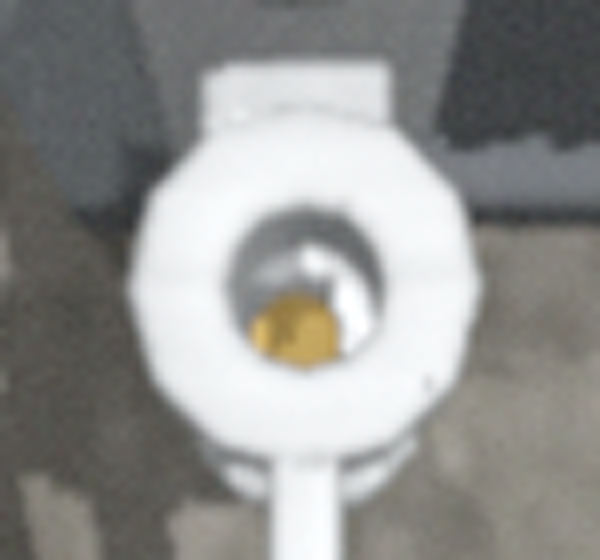

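```bash
python3 - <<'E'
from h import *
T=np.load('pics/w4.npz')['T'];M=R.from_euler('z',-10.97,degrees=True).as_matrix()
f=lambda x,y:((x+.5)/8-.5+240,(y+.5)/8-.5+50)
p=ray('wrist',T,*f(296,337),.135);k=ray('wrist',T,*f(307,287),.166);print(M.T@(p-k)*1e3,(p-k)*1e3)
p=ray('wrist',T,*f(296,337),.1345);k=ray('wrist',T,*f(305,287),.1658);print(M.T@(p-k)*1e3)
E
```

```text
[-7.2063631e-03  8.2482802e-01 -3.1000000e+01] [  0.14988596   0.81112724 -31.        ]
[ 1.9911618e-02  6.9167408e-01 -3.1300000e+01]
```

The pin's brass top shows in the bore at crop (296,337), against a bore centre of (307,287). That leaves only a 0.7 mm correction in y. I'll correct it and feel my way down.

Emit:
carry_out(series="0.0001 0.0007 0 0;0 0 -0.002 0;0 0 -0.002 0;0 0 -0.002 0;0 0 -0.0015 0;0 0 -0.0015 0;0 0 -0.0015 0;0 0 -0.0015 0;0 0 0 0")

```text
time: 13.0
tool_pos: [0.5543, -0.0984, 0.2026]
tcp_rot: [-3.127, 0.306, 0.001]
wrist_force: [0.2, -0.5, -2.8]
width: 0.204
grip_force: 49.2
```

Emit:
carry_out(series="0 0 -0.0015 0;0 0 -0.0015 0;0 0 -0.0015 0;0 0 -0.0015 0;0 0 -0.0015 0;0 0 -0.0015 0;0 0 -0.0015 0;0 0 0 0")

```text
time: 14.0
tool_pos: [0.5543, -0.0985, 0.1921]
tcp_rot: [-3.127, 0.306, 0.001]
wrist_force: [0.2, 0.5, -3.1]
width: 0.2
grip_force: 49.2
```

Emit:
carry_out(series="0 0 -0.0015 0;0 0 -0.0015 0;0 0 -0.001 0;0 0 -0.001 0;0 0 0 0")

```text
time: 14.62
tool_pos: [0.5543, -0.0984, 0.1872]
tcp_rot: [-3.127, 0.306, 0.0]
wrist_force: [0.1, -0.6, -3.0]
width: 0.202
grip_force: 49.2
```

Emit:
carry_out(series="0 0 -0.0007 0;0 0 -0.0007 0;0 0 0 0")

```text
time: 15.0
tool_pos: [0.5543, -0.0985, 0.1858]
tcp_rot: [-3.127, 0.306, 0.0]
wrist_force: [0.2, -0.7, -3.0]
width: 0.201
grip_force: 49.2
```

Emit:
carry_out(series="0 0 -0.0006 0;0 0 -0.0006 0;0 0 0 0")

```text
time: 15.38
tool_pos: [0.5544, -0.0985, 0.1853]
tcp_rot: [3.127, -0.306, 0.0]
wrist_force: [-2.8, 0.2, 2.5]
width: 0.204
grip_force: 50.0
```

Contact: the force rose from -3 N to +2.5 N at z 0.1853, which matches the expected home height, so the knuckles are seated. Next I'll work out the swing arc about the pin.

```bash
cat > arc.py <<'E'
import sys,numpy as np
from workcell import bot
# arc px py step n : TCP arc about pin, rounded cumulatively to 0.1 mm
px,py,st,n=map(float,sys.argv[1:5]); s=bot.read_state()
c=np.array(s['tool_pos'][:2])-[px,py]; a=np.radians(st*np.arange(int(n)+1))
P=np.round(np.c_[np.cos(a)*c[0]-np.sin(a)*c[1],np.sin(a)*c[0]+np.cos(a)*c[1]],4)
print(np.hypot(*c),'; '.join('%.4f %.4f 0 %g'%(*d,st) for d in np.diff(P,axis=0)))
r=s['tcp_rot'];print('yaw',np.degrees(2*np.arctan2(r[1],r[0])),s['wrist_force'],s['torque'])
E
python3 arc.py 0.6408 -0.1148 3 27
```

```text
0.08794316361677924 -0.0008 -0.0046 0 3; -0.0005 -0.0045 0 3; -0.0002 -0.0046 0 3; 0.0000 -0.0046 0 3; 0.0002 -0.0046 0 3; 0.0005 -0.0046 0 3; 0.0007 -0.0046 0 3; 0.0009 -0.0045 0 3; 0.0012 -0.0044 0 3; 0.0014 -0.0044 0 3; 0.0016 -0.0043 0 3; 0.0019 -0.0042 0 3; 0.0021 -0.0041 0 3; 0.0023 -0.0040 0 3; 0.0025 -0.0039 0 3; 0.0027 -0.0037 0 3; 0.0029 -0.0036 0 3; 0.0030 -0.0034 0 3; 0.0033 -0.0033 0 3; 0.0034 -0.0031 0 3; 0.0036 -0.0029 0 3; 0.0037 -0.0027 0 3; 0.0038 -0.0025 0 3; 0.0040 -0.0024 0 3; 0.0041 -0.0021 0 3; 0.0042 -0.0018 0 3; 0.0043 -0.0017 0 3
yaw -11.191621947985478 [-2.77701632  0.16909364  2.52418608] [ 0.07464134  0.43184752 -0.0482776 ]
```

Emit:
carry_out(series="0 0 0.0003 0;-0.0008 -0.0046 0 3;-0.0005 -0.0045 0 3;-0.0002 -0.0046 0 3;0 -0.0046 0 3;0.0002 -0.0046 0 3;0.0005 -0.0046 0 3;0 0 0 0")

```text
time: 16.38
tool_pos: [0.554, -0.1257, 0.1852]
tcp_rot: [-3.135, -0.185, -0.002]
wrist_force: [-0.8, 1.4, 1.9]
width: 0.204
grip_force: 49.9
```

Forces are low, so I'll continue.

Emit:
carry_out(series="0.0007 -0.0046 0 3;0.0009 -0.0045 0 3;0.0012 -0.0044 0 3;0.0014 -0.0044 0 3;0.0016 -0.0043 0 3;0.0019 -0.0042 0 3;0.0021 -0.0041 0 3;0 0 0 0")

```text
time: 17.38
tool_pos: [0.5636, -0.1563, 0.1852]
tcp_rot: [-3.05, -0.753, -0.0]
wrist_force: [-1.1, 0.8, 2.8]
width: 0.2
grip_force: 50.1
```

Emit:
carry_out(series="0.0023 -0.004 0 3;0.0025 -0.0039 0 3;0.0027 -0.0037 0 3;0.0029 -0.0036 0 3;0.003 -0.0034 0 3;0.0033 -0.0033 0 3;0.0034 -0.0031 0 3;0 0 0 0")

```text
time: 18.38
tool_pos: [0.5835, -0.1813, 0.1852]
tcp_rot: [-2.862, -1.295, -0.0]
wrist_force: [-1.3, 1.0, 3.3]
width: 0.202
grip_force: 50.1
```

Emit:
carry_out(series="0.0036 -0.0029 0 3;0.0037 -0.0027 0 3;0.0038 -0.0025 0 3;0.004 -0.0024 0 3;0.0041 -0.0021 0 3;0.0042 -0.0018 0 3;0.0043 -0.0017 0 3;0 0 0 0")

```text
time: 19.38
tool_pos: [0.611, -0.1975, 0.1851]
tcp_rot: [-2.578, -1.795, 0.001]
wrist_force: [-1.9, -0.7, 3.1]
width: 0.205
grip_force: 50.2
```

```bash
python3 arc.py 0.6408 -0.1148 1.5 8
```

```text
0.0879253686668354 0.0022 -0.0008 0 1.5; 0.0022 -0.0007 0 1.5; 0.0022 -0.0006 0 1.5; 0.0023 -0.0006 0 1.5; 0.0022 -0.0005 0 1.5; 0.0023 -0.0005 0 1.5; 0.0022 -0.0004 0 1.5; 0.0023 -0.0003 0 1.5
yaw -290.2933201704537 [-1.92529483 -0.6847896   3.14161784] [0.55461511 0.51755382 0.21513473]
```

Yaw is now 69.7° and the door shuts at about 79°. I'll go in slowly.

Emit:
carry_out(series="0.0022 -0.0008 0 1.5;0.0022 -0.0007 0 1.5;0.0022 -0.0006 0 1.5;0.0023 -0.0006 0 1.5;0 0 0 0")

```text
time: 20.0
tool_pos: [0.6201, -0.2004, 0.185]
tcp_rot: [-2.478, -1.931, 0.001]
wrist_force: [-3.3, -0.7, 4.9]
width: 0.203
grip_force: 50.4
```

Emit:
carry_out(series="0.0011 -0.0003 0 0.75;0.0011 -0.0002 0 0.75;0.0008 -0.0002 0 0.5;0 0 0 0")

```text
time: 20.5
tool_pos: [0.6231, -0.2011, 0.1851]
tcp_rot: [2.444, 1.973, -0.0]
wrist_force: [-3.5, 0.1, 5.2]
width: 0.201
grip_force: 50.3
```

Emit:
carry_out(series="0.0006 -0.0001 0 0.4;0.0006 -0.0001 0 0.4;0 0 0 0")

```text
time: 20.88
tool_pos: [0.6236, -0.2012, 0.185]
tcp_rot: [-2.431, -1.988, 0.001]
wrist_force: [-5.8, 0.3, 7.0]
width: 0.202
grip_force: 50.5
```

Emit:
carry_out(series="0.0006 -0.0001 0 0.4;0 0 0 0")

```text
time: 21.12
tool_pos: [0.6237, -0.2012, 0.185]
tcp_rot: [-2.424, -1.994, 0.002]
wrist_force: [-7.5, 0.4, 7.5]
width: 0.201
grip_force: 50.9
```

```bash
python3 - <<'E'
from h import *
im,d,st=shot('wrist','w5.png'); W=cloud('wrist',d,pose('wrist',st)[1]);np.save('pics/w5W.npy',W)
print(st['tool_pos'],st['wrist_force'],st['torque'])
r=st['tcp_rot'];print('yaw',np.degrees(2*np.arctan2(r[1],r[0])))
z=W[...,2];v,u=np.mgrid[:420,:560]
m=(v<200)&(abs(u-278)<90)&(abs(z-.158)<.005)
hsv=cv2.cvtColor(im,cv2.COLOR_BGR2HSV); y=cv2.inRange(hsv,(18,120,90),(34,255,255))>0
P=W[m&y];l=cv2.fitLine(P[:,:2].astype(np.float32),cv2.DIST_HUBER,0,.001,.001).ravel();print(len(P),l,np.degrees(np.arctan2(l[1],l[0])),np.median(P[:,2]))
E
```

```text
[ 0.62367822 -0.2011804   0.18503852] [-7.52020414  0.42487676  7.52240839] [ 0.50534588  1.30645391 -0.72465696]
yaw -281.1208315594412
1091 [ 0.1969475   0.98041403  0.6340718  -0.15370704] 78.64148 0.15629414742213152
```

View pics/w5.png

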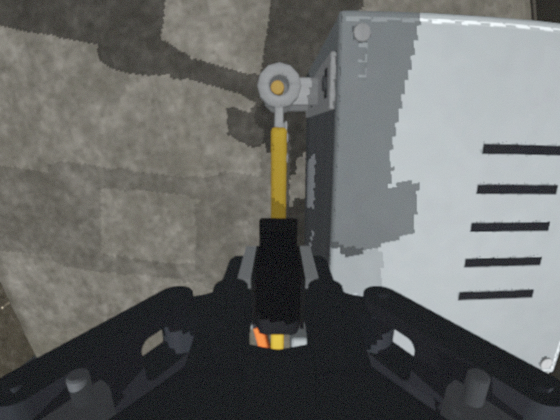

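The door is on the bumpers: x has stalled and there is -7.5 N against the push. The knuckle at (278,86) has the pin in it. I'll release with a small opening, then rise straight up.

Emit:
carry_out(series="0 0 0 0;0 0 0 0;0 0 0 0;0 0 0 0", jaw=-0.36)

```text
time: 21.68
tool_pos: [0.6251, -0.2012, 0.1848]
tcp_rot: [2.424, 1.999, 0.0]
wrist_force: [0.7, -0.6, 0.1]
width: 0.317
grip_force: 0.0
```

Emit:
carry_out(series="-0.001 0 0.003 0;0 0 0.008 0;0 0 0.012 0;0 0 0.02 0;0 0 0.03 0;0 0 0.03 0;0 0 0.03 0;0 0 0 0;0 0 0 0")

```text
time: 22.8
tool_pos: [0.6238, -0.2012, 0.3183]
tcp_rot: [2.424, 1.998, 0.0]
wrist_force: [-0.1, 0.3, -0.8]
width: 0.318
grip_force: 0.0
```

```bash
python3 - <<'E'
from h import *
im,d,st=shot('wrist','w6.png'); T=pose('wrist',st)[1];W=cloud('wrist',d,T)
print(st['time'],st['tool_pos'],st['wrist_force'],st['width'])
z=W[...,2];v,u=np.mgrid[:420,:560]
hsv=cv2.cvtColor(im,cv2.COLOR_BGR2HSV); y=cv2.inRange(hsv,(18,120,90),(34,255,255))>0
M=R.from_euler('z',-10.97,degrees=True).as_matrix()[:2,:2];cor=np.load('pics/m.npz')['cor']
P=W[y&(abs(z-.157)<.006)]; l=cv2.fitLine(P[:,:2].astype(np.float32),cv2.DIST_HUBER,0,.001,.001).ravel()
Q=(P[:,:2]-cor)@M*1e3+[0,110]
print('door yaw',np.degrees(np.arctan2(l[1],l[0])),'top z',np.median(P[:,2]),'machine-x mid',np.median(Q[:,0]),Q[:,1].min(),Q[:,1].max())
k=W[(abs(z-.137)<.004)&(abs(u-278)<60)&(v<200)];print('knuckle top',np.median(k[:,2]),len(k))
E
```

```text
22.8 [ 0.62376109 -0.20123348  0.31825615] [-0.09744659  0.31086144 -0.81950359] 0.3178874125945924
door yaw 78.72594 top z 0.15445437279017302 machine-x mid -27.75472943740661 -78.00170909735232 56.657887084674655
knuckle top 0.13624849506925868 541
```

The door held its angle after release (78.7°, against 78.6° under load). The knuckle top is at 136 mm (137 mm expected when home), and the arm is clear. Handing in.

```bash
python3 -c "
from workcell import bot
print(bot.finish_job())"
```

```text
the job is handed in; nothing more can be done
None
```

I hung the yellow door fully home on both hinge pins, swung it shut against the bumpers, released it and handed the job in at about 23 s; no judging result was returned.

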